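Run in the hand mill through its tight spot

TASK

The white hand mill has just been washed and put together again, so run its burrs in. Hold its crank by the wooden knob and turn it clockwise (seen from above), slowly and evenly, taking at least four seconds for each turn; keep hold of it through the tight spot in each turn so that it neither races ahead nor kicks back. When the handle has come round to the red pip for the second time, leave it standing at the pip and let go; leave the crank of the green mill alone.

Things in the scene. Friction and masses are not known exactly. Their poses are not given: they have to be found in the camera images.
- white_crank (a joint): Crank of the white mill. Rad, grows clockwise from above, counts on over turns; 0, 6.28, 12.57 = handle at the red pip. Starts at 0.3 to 2.2, so 12.57 is the second arrival. Tight spot at 3.6 and 9.9: a spring resists (up to 0.45 N m, 8 N at the knob) from 0.5 rad before it and pushes ahead as hard until 0.5 rad after. Elsewhere 0.1 N m of drag holds it where left.
- white_knob (a point): Centre of the dark wooden knob on the white mill's crank: upright cylinder, 28 mm diameter, 48 mm high, free to spin on its pin, so the gripper need not turn. 207 mm above the worktop; knob top 24 mm above this point, crank bar 30 mm below. It runs round the hub on a level circle of 60 mm radius. Nothing else on the mill is higher than 184 mm.
- white_hub (a point): Point on the upright axis of the white mill, level with the knob centre. z up; -x points to the red pip (11 mm wide, on the rim of its round deck, 73 mm from the axis, 167 mm above the worktop) and the small wooden drawer. Funnel top 166 mm wide, foot 124 mm, fixed to the worktop, left or right of the green mill, turned up to 0.7 rad.
- green_knob (a point): Centre of the knob on the green mill's crank: a bystander of the same shape and size as the white mill, to be left alone. Same height and radius; the axes of the two mills are at least 320 mm apart.

How it is judged:
By the outcome, as a careful person would: the job done as asked, in the order asked, and still so for the second after the job is handed in, with the robot touching nothing.
It also fails if it takes over 72 s, if anything falls off the work surface, if the arm or the gripper's body presses on something with over 40 N, if the wrist force passes 120 N, or if a joint passes its speed limit or range.

ROBOT

A 7-joint arm with a two-finger parallel gripper is mounted at the origin on a cart in front of the work surface, level with it; the furniture and walls round the work are solid. World frame = base frame: x ahead of the robot, y to its left, z up, the work surface at z = 0. Lengths are in m, angles in rad, forces in N, time in s.
With the tool pointing down it reaches from about 0.425 to 0.875 m from the base axis. Payload 8.4 kg.
Tool frame: the origin (TCP) lies on the centre line of the jaws, within the pads' length; the fingertips stand 22 mm ahead of it and the grasp point (between the pads) lies 3 mm ahead of it (env.nose_length is the distance from the TCP to the fingertips, in m); z points along the fingers, y is the line along which they close (so a half turn about z gives the same grasp; the last joint's range is limited). The gripper opens to 85 mm and grips with 20 to 120 N. Pads are 22 mm wide; open, the fingers measure 114 mm over their backs; the gripper's body (76 mm by 85 mm) begins 54 mm behind the grasp point. The pads swing forward as they close: fully open they stand 13 mm farther back than shut.
Start: joints at [-1.396, 0.333, 0.04, 1.465, -0.013, 1.343, -0.059], TCP at [0.176, 0.626, 0.253] pointing down, gripper open.
Joint ranges: [-2.58, 2.58], [-0.38, 2.09], [-1.3, 1.39], [0.25, 2.4], [-1.5, 4.64], [0.08, 2.09], [-2.65, 2.65]. Speed limits (rad/s): [2.22, 2.22, 2.79, 2.79, 3.14, 3.14, 3.14].

INTERFACE

Orientations are given as a rotation vector (axis times angle).
In Python, from rig import env gives the robot as it stands.
- The arm moves only by the tool drive_tool, never from a script. Its argument "increments" is a list of rows, each a list of 2 entries, a list of its own where there are three numbers: the shift along the tool's x, y, z in m, then the turn, a rotation vector about the tool's x, y, z in rad. In form: [[[dx, dy, dz], [ax, ay, az]], ...]. A call has 1 to 10 rows; each row shifts and turns the commanded pose from where the row before left it, along the tool's axes as they then stand; what a row does not reach is not made up. A row lasts 1/12 s, in which the tool goes at most 41.7 mm and 7.16 degrees, less where a joint would pass 70% of its speed; a pose out of reach is approached as far as the arm can. A call is refused whole if a number of a shift passes 0.0417 or a number of a turn 0.125, either way. A call with a gripper value outside its range is refused whole. "gripper" is the finger opening in m, from 0 to 0.0854, set as the call begins (left out, the last holds). The fingers move at their own pace and stop on an object; the grip force is fixed at half the most. Time passes only in rows, so rows that do not move let the fingers close. It gives the time, the measured TCP pose, the force, the opening and the grip force at its end, in the units of the state.
- env.sense(): the state, without advancing time (a new reading comes with each control period).
- env.snapshot(name): name is "scene" or "side" or "wrist"; returns the picture (420x560x3 uint8, red, green, blue); there is no depth.
- env.camera_params(name): a dict with "fovy" (degrees; the focal length in pixels is half the picture's height over the tangent of half this angle, whatever the lens; pixels are square), "cx", "cy" (the principal point, pixels), "k1" (the pictures are not rectified: a ray, as slopes to the right and down, at radius r is drawn at 1 + k1 r^2 times it, then the intrinsics apply), "R" (3x3) and "t" (3): a world point X has camera coordinates R X + t. Camera axes: x right, y down, z forward; pixel columns grow to the right and rows downward; lengths in m; the calibration is good to about 2 mm. A picture is of the moment at which its call begins: read the wrist's pose just before it. camera_params takes no time and is no camera call; for the wrist camera it gives the pose at the moment of the call.
- env.sign_off(): hands the job in; it is judged then, once.
The state is a dict: "clock": time; "q": joint angles; "joint_velocities": joint speeds; "joint_efforts": joint torques, N m; "tool_pos": TCP position; "tool_rot": TCP orientation; "wrist_force": force on the tool from outside, world axes, zero at the start; "ft_torque": the same for the moment, N m; "width": finger opening in m; "gripper_force": force on a finger pad.
Only numpy, scipy, OpenCV 4.12 (cv2) and the standard library are available. Lean on these libraries where they do the work, as an engineer would, in place of code of your own. Each camera call takes 0.05 s, during which the arm holds its last target. There are 200 camera calls.

## Working session

There is one attempt and no reset: what is moved stays moved. The work goes in short steps, Python scripts to look and compute and a tool call to move; the robot and the scene stay as the last step left them, time stands still between calls to the robot, and variables do not carry over. Pictures are saved under pics/ and viewed, at most 10 in all, crops included, and the job is handed in when it is done.

Besides the shell and the picture viewer there is one more tool, called as a command line: name --argument value ..., lists and objects as JSON in quotes. drive_tool: Moves the arm, as the interface text tells. Its arguments: {"type":"object","properties":{"increments":{"type":"array","items":{"type":"array"}},"gripper":{"type":"number"}},"required":["increments"]}

```bash
mkdir -p pics
cat > h.py <<'E'
import numpy as np, cv2
from scipy.spatial.transform import Rotation as Ro
from rig import env
def cam(n):
    p=env.camera_params(n); f=210/np.tan(np.radians(p['fovy'])/2); return p,f
def ray(P,u,v):
    p,f=P; d=np.array([(u-p['cx'])/f,(v-p['cy'])/f]); s=d.copy()
    for _ in range(30): s=d/(1+p['k1']*(s@s))
    R=np.array(p['R']); t=np.array(p['t']); r=R.T@np.append(s,1); return -R.T@t, r/np.linalg.norm(r)
def proj(P,X):
    p,f=P; c=np.array(p['R'])@X+np.array(p['t']); s=c[:2]/c[2]; s=s*(1+p['k1']*(s@s)); return s*f+[p['cx'],p['cy']]
def tri(*rs):
    A=0;b=0
    for o,d in rs:
        M=np.eye(3)-np.outer(d,d); A=A+M; b=b+M@o
    X=np.linalg.solve(A,b); return X,[np.linalg.norm((np.eye(3)-np.outer(d,d))@(X-o)) for o,d in rs]
def atz(r,z): o,d=r; return o+d*(z-o[2])/d[2]
E
python3 - <<'E'
from h import *
s=env.sense();print(s)
ims=[]
for n in ["scene","side","wrist"]:
    im=env.snapshot(n)[:,:,::-1]; cv2.imwrite(f'pics/{n}0.png',im); p,f=cam(n);print(n,p['cx'],p['cy'],f,p['k1'],(-np.array(p['R']).T@np.array(p['t'])).round(3))
E
```

```text
{'clock': 0.0, 'q': array([-1.39622521,  0.33395289,  0.0398618 ,  1.46628541, -0.01341329,
        1.34328322, -0.05850831]), 'joint_velocities': array([ 6.45949169e-05,  5.09647612e-06,  1.14195924e-03,  1.63427610e-04,
       -3.99432953e-04, -8.81425469e-04, -1.15576133e-03]), 'joint_efforts': array([ 7.72259364e-05, -6.58556485e+01,  1.36556111e+00, -4.05577433e+01,
        1.67734106e-02,  1.26024726e-02, -7.11357484e-05]), 'tool_pos': array([0.17563672, 0.62538257, 0.252387  ]), 'tool_rot': array([-4.28706103e-01, -3.11207200e+00,  2.60405646e-03]), 'wrist_force': array([0.05730331, 0.02913362, 0.56220039]), 'ft_torque': array([ 0.04597881, -0.00448611,  0.02989967]), 'gripper_force': 0.0, 'width': 0.0853323620845481}
scene 285.1988467755629 217.88923448939315 541.1755532444597 -0.09258252040775226 [0.019 0.885 1.288]
side 264.27494224542426 199.80181391843573 505.33140577262134 0.009116681308703084 [0.522 1.118 0.959]
wrist 277.2982028926526 207.3718246947032 321.65200367264623 0.004885324271448974 [0.105 0.647 0.372]
```

View pics/scene0.png

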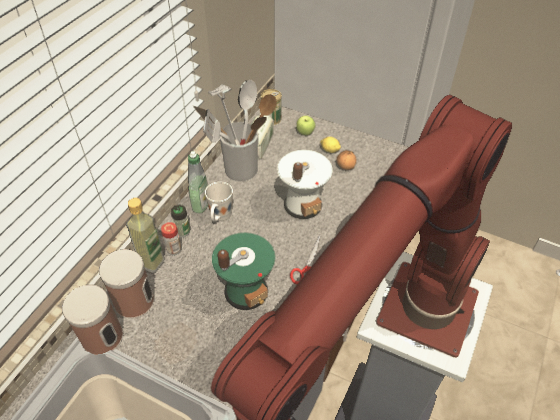

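View pics/side0.png

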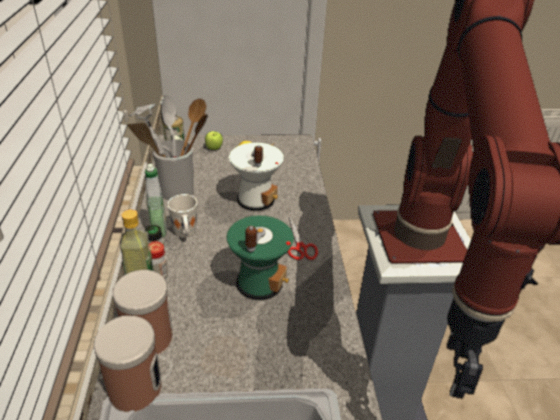

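The scene view shows the white mill at about (304,185) with its knob at (298,172), and the green mill at about (243,270) with its knob at (224,259). In the side view the white knob is at (258,155). I'll enlarge the white mill.

Run:
```python
import cv2,numpy as np
a=cv2.imread('pics/scene0.png')[140:225,265:345];b=cv2.imread('pics/side0.png')[135:215,215:295]
f=lambda i:cv2.resize(i,(390,390),interpolation=cv2.INTER_CUBIC)
cv2.imwrite('pics/c1.png',np.hstack([f(a[:80]),f(b)]))
```

```text
(no output)
```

View pics/c1.png

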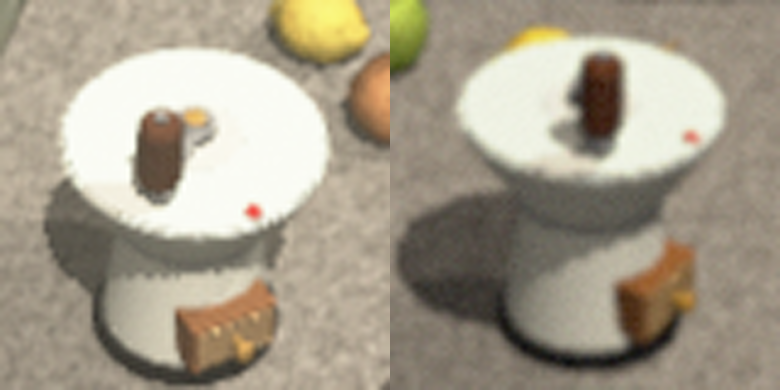

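The crop shows the knob centre at (297.8,171.2) in the scene view and (258.5,154.5) in the side view. The pip is at (317.1,183.5) and (276.7,163.1), and the funnel rim centre at about (305.2,169.1) and (256.4,157.2).

Run:
```python
from h import *
S=cam('scene');D=cam('side')
def T(a,b): X,r=tri(ray(S,*a),ray(D,*b)); print(X.round(4),np.round(r,4)); return X
k=T((297.8,171.2),(258.5,154.5)); p=T((317.1,183.5),(276.7,163.1)); c=T((305.2,169.1),(256.4,157.2)); g=T((224,259),(251,237))
print('k@207',[atz(ray(q,*u),.207).round(4) for q,u in((S,(297.8,171.2)),(D,(258.5,154.5)))])
print('p@167',[atz(ray(q,*u),.167).round(4) for q,u in((S,(317.1,183.5)),(D,(276.7,163.1)))])
# rim fit: hub from white rim outline at 167? report distances
print(np.linalg.norm((k-c)[:2]),np.linalg.norm((p-c)[:2]))
for n in ('scene','side'):
    print(n, proj(cam(n),np.array([k[0],k[1],.207])).round(1))
```

```text
[ 0.4696 -0.1323  0.2037] [0.0017 0.0017]
[ 0.4146 -0.15    0.163 ] [0.0018 0.0018]
[ 0.4733 -0.1947  0.1566] [0.0019 0.0019]
[0.4995 0.2309 0.2025] [0.0015 0.0015]
k@207 [array([ 0.4698, -0.1311,  0.207 ]), array([ 0.4689, -0.1243,  0.207 ])]
p@167 [array([ 0.4147, -0.1482,  0.167 ]), array([ 0.4142, -0.1411,  0.167 ])]
0.06250872630540494 0.07381682694900014
scene [298.1 171. ]
side [258.1 153.1]
```

drive_tool --increments '[[[-0.032,-0.014,-0.011],[0,0,0]],[[-0.032,-0.014,-0.011],[0,0,0]],[[-0.032,-0.014,-0.011],[0,0,0]],[[-0.032,-0.014,-0.011],[0,0,0]],[[-0.032,-0.014,-0.011],[0,0,0]],[[-0.032,-0.014,-0.011],[0,0,0]],[[-0.032,-0.014,-0.011],[0,0,0]],[[-0.032,-0.014,-0.011],[0,0,0]],[[-0.032,-0.014,-0.011],[0,0,0]],[[-0.032,-0.014,-0.011],[0,0,0]]]'

```text
clock: 0.98
tool_pos: [0.447, 0.403, 0.3638]
tool_rot: [-0.429, -3.112, 0.0]
wrist_force: [0.4, 1.4, 0.1]
width: 0.0854
gripper_force: 0.0
```

drive_tool --increments '[[[-0.0116,-0.036,0],[0,0,0]],[[-0.0116,-0.036,0],[0,0,0]],[[-0.0116,-0.036,0],[0,0,0]],[[-0.0116,-0.036,0],[0,0,0]],[[-0.0116,-0.036,0],[0,0,0]],[[-0.0116,-0.036,0],[0,0,0]],[[-0.0116,-0.036,0],[0,0,0]],[[-0.0116,-0.036,0],[0,0,0]],[[-0.0116,-0.036,0],[0,0,0]],[[-0.0116,-0.036,0],[0,0,0]]]'

```text
clock: 1.82
tool_pos: [0.4598, 0.0245, 0.3632]
tool_rot: [-0.429, -3.112, -0.001]
wrist_force: [1.3, 0.2, 0.1]
width: 0.0855
gripper_force: 0.0
```

```bash
cat > shot.py <<'E'
import sys,pickle
from h import *
n=sys.argv[1]; P=cam('wrist'); pickle.dump(P,open(f'pics/{n}.pkl','wb')); im=env.snapshot('wrist')[:,:,::-1]; cv2.imwrite(f'pics/{n}.png',im)
print(env.sense()['clock'],env.sense()['tool_pos'],proj(P,np.array([.4696,-.131,.207])),proj(P,np.array([.4146,-.148,.167])))
E
python3 shot.py w1
```

```text
1.8667 [0.46020202 0.01620885 0.36376059] [117.85771039 249.86099543] [ 98.66854622 189.21779555]
```

drive_tool --increments '[[[-0.01,-0.025,0],[0,0,0]],[[-0.01,-0.025,0],[0,0,0]],[[-0.01,-0.025,0],[0,0,0]],[[-0.01,-0.025,0],[0,0,0]],[[0,0,0],[0,0,0]]]'

```text
clock: 2.28
tool_pos: [0.4715, -0.0861, 0.3636]
tool_rot: [0.44, 3.11, -0.001]
wrist_force: [-0.6, -1.1, -0.3]
width: 0.0852
gripper_force: 0.0
```

```bash
python3 shot.py w2; python3 -c "
import cv2,numpy as np
cv2.imwrite('pics/w12.png',cv2.resize(np.vstack([cv2.imread('pics/w1.png')[:,:400],cv2.imread('pics/w2.png')[:,:400]]).reshape(2,420,400,3).transpose(1,0,2,3).reshape(420,800,3),None,fx=1,fy=1))"
```

```text
2.3333 [ 0.47154555 -0.08330761  0.36340686] [227.14762229 207.77333189] [198.58582331 148.40416206]
```

View pics/w2.png

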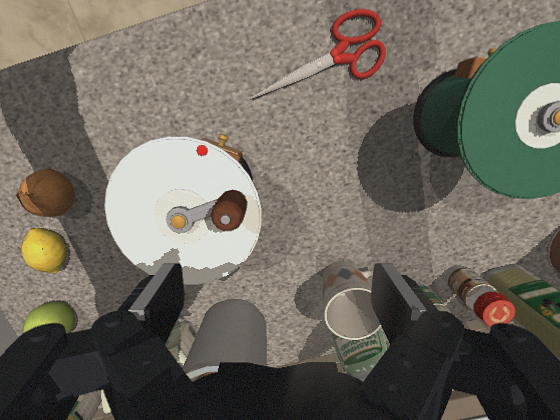

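w2 shows the white mill with its pip at (202,150), hub nut at (178,221), and knob body at (229,211) with its pin at (225,219). I'll pick the same features out of w1 by colour and check the utensils' clearance.

Run:
```python
from h import *; import pickle
out={}
for n,box in(('w1',(60,150,170,310)),('w2',(100,120,262,285))):
    P=pickle.load(open(f'pics/{n}.pkl','rb')); im=cv2.imread(f'pics/{n}.png').astype(int); b,g,r=im[...,0],im[...,1],im[...,2]
    def cen(m,nm):
        k,l,st,c=cv2.connectedComponentsWithStats(m.astype(np.uint8)); j=1+np.argmax(st[1:,4]); print(n,nm,c[j].round(1),st[j]); return c[j]
    W=np.zeros(r.shape,bool); W[box[1]:box[3],box[0]:box[2]]=1
    out[n]=P,cen(W&(r>170)&(g<70),'pip'),cen(W&(r<120)&(r>g+12),'knob'),cen(W&(r>150)&(r-b>60)&(g>100),'nut')
for i,nm in((1,'pip'),(2,'knob'),(3,'nut')):
    print(nm,tri(*[ray(out[n][0],*out[n][i]) for n in out]))
    for z in (.167,.184,.207): print('  z',z,[atz(ray(out[n][0],*out[n][i]),z).round(4) for n in out])
S=cam('scene');D=cam('side')
for a,b in(((249,95),(168,105)),((268,103),(197,107)),((212,130),(145,130)),((222,90),(145,108)),((240,140),(172,158))): print('ut',tri(ray(S,*a),ray(D,*b)))
cv2.imwrite('pics/w1c.png',cv2.imread('pics/w1.png'))
```

```text
w1 pip [102.2 190.4] [ 98 186  10  10  71]
w1 knob [120.4 251.2] [  96  230   49   44 1279]
w1 nut [136.4 182.9] [118 173  45  20 335]
w2 pip [201.5 149.8] [197 145  10  10  78]
w2 knob [229.2 209.5] [211 190  36  41 997]
w2 nut [177.8 221.2] [171 215  14  13 138]
pip (array([ 0.41676856, -0.14618225,  0.16523353]), [np.float64(4.610365887319296e-05), np.float64(4.6103658873180084e-05)])
  z 0.167 [array([ 0.4167, -0.1451,  0.167 ]), array([ 0.4166, -0.1457,  0.167 ])]
  z 0.184 [array([ 0.4152, -0.1349,  0.184 ]), array([ 0.4158, -0.1414,  0.184 ])]
  z 0.207 [array([ 0.4132, -0.121 ,  0.207 ]), array([ 0.4146, -0.1354,  0.207 ])]
knob (array([ 0.47193009, -0.1300592 ,  0.20569432]), [np.float64(7.737972340848828e-05), np.float64(7.737972340858054e-05)])
  z 0.167 [array([ 0.4834, -0.1546,  0.167 ]), array([ 0.4819, -0.1392,  0.167 ])]
  z 0.184 [array([ 0.4783, -0.1438,  0.184 ]), array([ 0.4776, -0.1352,  0.184 ])]
  z 0.207 [array([ 0.4715, -0.1292,  0.207 ]), array([ 0.4717, -0.1297,  0.207 ])]
nut (array([ 0.42967812, -0.10580164,  0.27082299]), [np.float64(0.04676731025171259)
[... 200 characters left out ...]
)]
  z 0.207 [array([ 0.415 , -0.0894,  0.207 ]), array([ 0.4693, -0.1782,  0.207 ])]
ut (array([ 0.73941047, -0.32906393,  0.25851175]), [np.float64(0.005747334494365783), np.float64(0.005747334494365626)])
ut (array([ 0.6511254 , -0.29602529,  0.27298806]), [np.float64(0.00043060626142295733), np.float64(0.0004306062614229416)])
ut (array([ 0.77222742, -0.14506395,  0.2580733 ]), [np.float64(0.021405288927304155), np.float64(0.021405288927304388)])
ut (array([ 0.80619759, -0.28404421,  0.27670958]), [np.float64(0.001553786888523211), np.float64(0.0015537868885231836)])
ut (array([ 0.7380453 , -0.26169225,  0.11474965]), [np.float64(0.002017496499742263), np.float64(0.0020174964997425725)])
```

View pics/w1.png

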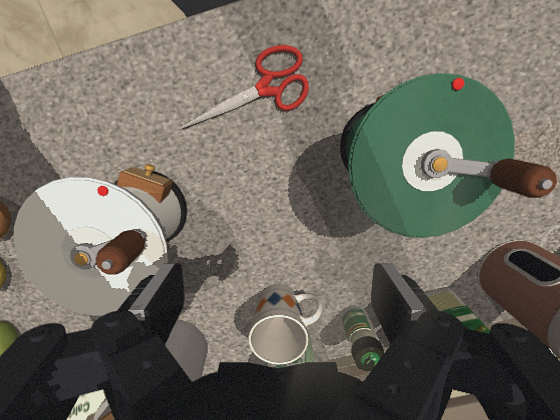

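drive_tool --increments '[[[-0.0043,-0.0148,0],[0,0,0]],[[-0.0043,-0.0148,0],[0,0,0]],[[-0.0043,-0.0148,0],[0,0,0]],[[0,0,0.02],[0,0,0]],[[0,0,0.02],[0,0,0]],[[0,0,0.02],[0,0,0]],[[0,0,0],[0,0,0]],[[0,0,0],[0,0,0]]]'

```text
clock: 3.0
tool_pos: [0.4718, -0.1259, 0.303]
tool_rot: [-0.427, -3.111, 0.0]
wrist_force: [0.9, 0.5, 0.3]
width: 0.0855
gripper_force: 0.0
```

Run:
```python
from h import *
s=env.sense(); print(s['tool_pos'],s['tool_rot'],s['wrist_force'],s['q'].round(2)); R=Ro.from_rotvec(s['tool_rot']).as_matrix(); print(R.round(4)); print(R.T@(np.array([.4717,-.1295,.214])-s['tool_pos']))
```

```text
[ 0.47181027 -0.12593194  0.30302445] [-4.27186418e-01 -3.11057246e+00  3.89889895e-04] [0.89839272 0.48347793 0.30173658] [-0.59 -0.07  0.74  1.8   0.05  1.4   1.43]
[[-9.630e-01  2.696e-01 -1.800e-03]
 [ 2.696e-01  9.630e-01  0.000e+00]
 [ 1.800e-03 -5.000e-04 -1.000e+00]]
[-0.00101354 -0.00342169  0.0890245 ]
```

drive_tool --increments '[[[-0.001,-0.0034,0.018],[0,0,0]],[[0,0,0.018],[0,0,0]],[[0,0,0.018],[0,0,0]],[[0,0,0.018],[0,0,0]],[[0,0,0.017],[0,0,0]],[[0,0,0],[0,0,0]],[[0,0,0],[0,0,0]],[[0,0,0],[0,0,0]]]'

```text
clock: 3.67
tool_pos: [0.4732, -0.1303, 0.216]
tool_rot: [0.428, 3.111, 0.0]
wrist_force: [0.1, 0.3, 0.0]
width: 0.0853
gripper_force: 0.0
```

```bash
python3 shot.py w3
```

```text
3.7167 [ 0.47322993 -0.13038441  0.21605025] [270.62808532 274.74380419] [211.66956918 153.92743951]
```

View pics/w3.png

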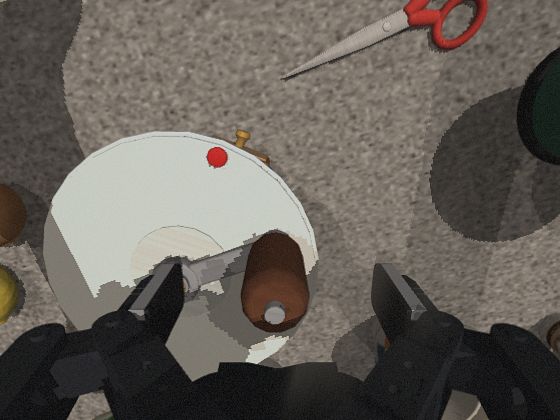

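The knob stands between the jaws, with its pin at (274,313) and the jaw mid line at about x = 279. I'll close the gripper.

drive_tool --increments '[[[0,0,0],[0,0,0]],[[0,0,0],[0,0,0]],[[0,0,0],[0,0,0]],[[0,0,0],[0,0,0]],[[0,0,0],[0,0,0]],[[0,0,0],[0,0,0]],[[0,0,0],[0,0,0]],[[0,0,0],[0,0,0]]]' --gripper 0.0

```text
clock: 4.38
tool_pos: [0.4725, -0.131, 0.2148]
tool_rot: [0.429, 3.111, -0.001]
wrist_force: [0.2, -2.5, 5.7]
width: 0.0267
gripper_force: 59.3
```

```bash
cat > plan.py <<'E'
# usage: plan.py target_angle_after_call [nrows step]: prints rows following the circle from measured pose
from h import *; import sys
hub=np.array([.4755,-.1892]); A0=np.arctan2(.0437,-.0588)
s=env.sense(); R=Ro.from_rotvec(s['tool_rot']).as_matrix(); p=s['tool_pos']
off=np.array(eval(sys.argv[1])) # TCP minus knob in world
k=p[:2]-off-hub; th=(A0-np.arctan2(k[1],k[0]))%(2*np.pi)
print('t',s['clock'],'theta',th,'r',np.hypot(*k),'F',s['wrist_force'].round(1),'w',s['width'],s['gripper_force'],'q',s['q'].round(2))
E
python3 plan.py "(0,0)"
```

```text
t 4.3833 theta 0.8802167989204366 r 0.058301356076054654 F [ 0.2 -2.5  5.7] w 0.026718976795300112 59.32217848487198 q [-0.57  0.01  0.77  1.93 -0.01  1.21  1.49]
```

```bash
cat >> plan.py <<'E'
def rows(t0,steps,r=.06):
    t=t0+np.concatenate([[0],np.cumsum(steps)]); a=A0-t
    w=np.c_[r*np.cos(a),r*np.sin(a)]; w=w-w[0]; tl=(np.c_[w,0*a]@R)[:,:2].round(4)
    return ', '.join('[[%g, %g, 0], [0, 0, 0]]'%tuple(x) for x in np.diff(tl,axis=0).round(4)), t[-1]
if len(sys.argv)>2:
    R=Ro.from_rotvec([.428,3.111,0]).as_matrix()
    t=float(sys.argv[2])
    for st in eval(sys.argv[3]):
        x,t=rows(t,st); print(round(t,3),'[%s]'%x)
E
python3 plan.py "(0,0)" 0.87 "[[.02,.04,.06]+[.07]*7]+[[.07]*10]*3"
```

```text
t 4.3833 theta 0.8802167989204366 r 0.058301356076054654 F [ 0.2 -2.5  5.7] w 0.026718976795300112 59.32217848487198 q [-0.57  0.01  0.77  1.93 -0.01  1.21  1.49]
1.48 [[[-0.0011, 0.0004, 0], [0, 0, 0]], [[-0.0023, 0.0007, 0], [0, 0, 0]], [[-0.0035, 0.0009, 0], [0, 0, 0]], [[-0.0042, 0.0007, 0], [0, 0, 0]], [[-0.0041, 0.0005, 0], [0, 0, 0]], [[-0.0042, 0.0001, 0], [0, 0, 0]], [[-0.0042, -0.0001, 0], [0, 0, 0]], [[-0.0042, -0.0004, 0], [0, 0, 0]], [[-0.0041, -0.0007, 0], [0, 0, 0]], [[-0.0041, -0.001, 0], [0, 0, 0]]]
2.18 [[[-0.004, -0.0013, 0], [0, 0, 0]], [[-0.0039, -0.0015, 0], [0, 0, 0]], [[-0.0038, -0.0019, 0], [0, 0, 0]], [[-0.0036, -0.002, 0], [0, 0, 0]], [[-0.0035, -0.0024, 0], [0, 0, 0]], [[-0.0033, -0.0026, 0], [0, 0, 0]], [[-0.0032, -0.0028, 0], [0, 0, 0]], [[-0.0029, -0.003, 0], [0, 0, 0]], [[-0.0027, -0.0032, 0], [0, 0, 0]], [[-0.0025, -0.0034, 0], [0, 0, 0]]]
2.88 [[[-0.0022, -0.0036, 0], [0, 0, 0]], [[-0.002, -0.0037, 0], [0, 0, 0]], [[-0.0017, -0.0038, 0], [0, 0, 0]], [[-0.0015, -0.0039, 0], [0, 0, 0]], [[-0.0011, -0.0041, 0], [0, 0, 0]], [[-0.0009, -0.0041, 0], [0, 0, 0]], [[-0.0006, -0.0041, 0], [0, 0, 0]], [[-0.0003, -0.0042, 0], [0, 0, 0]], [[0, -0.0042, 0], [0, 0, 0]], [[0.0003, -0.0042, 0], [0, 0, 0]]]
3.58 [[[0.0006, -0.0042, 0], [0, 0, 0]], [[0.0009, -0.0041, 0], [0, 0, 0]], [[0.0011, -0.004, 0], [0, 0, 0]], [[0.0014, -0.0039, 0], [0, 0, 0]], [[0.0018, -0.0039, 0], [0, 0, 0]], [[0.0019, -0.0037, 0], [0, 0, 0]], [[0.0023, -0.0036, 0], [0, 0, 0]], [[0.0024, -0.0033, 0], [0, 0, 0]], [[0.0027, -0.0033, 0], [0, 0, 0]], [[0.0029, -0.003, 0], [0, 0, 0]]]
```

drive_tool --increments '[[[-0.0011,0.0004,0],[0,0,0]],[[-0.0023,0.0007,0],[0,0,0]],[[-0.0035,0.0009,0],[0,0,0]],[[-0.0042,0.0007,0],[0,0,0]],[[-0.0041,0.0005,0],[0,0,0]],[[-0.0042,0.0001,0],[0,0,0]],[[-0.0042,-0.0001,0],[0,0,0]],[[-0.0042,-0.0004,0],[0,0,0]],[[-0.0041,-0.0007,0],[0,0,0]],[[-0.0041,-0.001,0],[0,0,0]]]'

```text
clock: 5.22
tool_pos: [0.5073, -0.1396, 0.2148]
tool_rot: [0.429, 3.112, -0.0]
wrist_force: [-3.4, -2.1, 7.6]
width: 0.0263
gripper_force: 59.6
```

```bash
python3 plan.py "(0,0)"
```

```text
t 5.2167 theta 1.5024604344421024 r 0.05892590822283692 F [-3.4 -2.1  7.6] w 0.026343664095318214 59.585663080215454 q [-0.54  0.12  0.79  1.85 -0.09  1.21  1.57]
```

drive_tool --increments '[[[-0.004,-0.0013,0],[0,0,0]],[[-0.0039,-0.0015,0],[0,0,0]],[[-0.0038,-0.0019,0],[0,0,0]],[[-0.0036,-0.002,0],[0,0,0]],[[-0.0035,-0.0024,0],[0,0,0]],[[-0.0033,-0.0026,0],[0,0,0]],[[-0.0032,-0.0028,0],[0,0,0]],[[-0.0029,-0.003,0],[0,0,0]],[[-0.0027,-0.0032,0],[0,0,0]],[[-0.0025,-0.0034,0],[0,0,0]]]'

```text
clock: 6.05
tool_pos: [0.5329, -0.1714, 0.2148]
tool_rot: [-0.429, -3.112, -0.0]
wrist_force: [-3.3, 1.2, 8.8]
width: 0.0263
gripper_force: 59.7
```

drive_tool --increments '[[[-0.0022,-0.0036,0],[0,0,0]],[[-0.002,-0.0037,0],[0,0,0]],[[-0.0017,-0.0038,0],[0,0,0]],[[-0.0015,-0.0039,0],[0,0,0]],[[-0.0011,-0.0041,0],[0,0,0]],[[-0.0009,-0.0041,0],[0,0,0]],[[-0.0006,-0.0041,0],[0,0,0]],[[-0.0003,-0.0042,0],[0,0,0]],[[0,-0.0042,0],[0,0,0]],[[0.0003,-0.0042,0],[0,0,0]]]'

```text
clock: 6.88
tool_pos: [0.5323, -0.212, 0.2149]
tool_rot: [0.427, 3.111, 0.001]
wrist_force: [-0.4, 1.3, 7.1]
width: 0.0266
gripper_force: 59.5
```

```bash
python3 plan.py "(0,0)" 3.58 "[[.07]*10]*4"
```

```text
t 6.8833 theta 2.8840975094948287 r 0.06121042693995822 F [-0.4  1.3  7.1] w 0.026565982161461357 59.47288038209081 q [-0.39  0.25  0.82  1.74 -0.19  1.23  1.77]
4.28 [[[0.0031, -0.0028, 0], [0, 0, 0]], [[0.0033, -0.0026, 0], [0, 0, 0]], [[0.0035, -0.0023, 0], [0, 0, 0]], [[0.0037, -0.0021, 0], [0, 0, 0]], [[0.0037, -0.0019, 0], [0, 0, 0]], [[0.0039, -0.0015, 0], [0, 0, 0]], [[0.004, -0.0013, 0], [0, 0, 0]], [[0.0041, -0.001, 0], [0, 0, 0]], [[0.0041, -0.0007, 0], [0, 0, 0]], [[0.0042, -0.0005, 0], [0, 0, 0]]]
4.98 [[[0.0042, -0.0001, 0], [0, 0, 0]], [[0.0042, 0.0001, 0], [0, 0, 0]], [[0.0042, 0.0005, 0], [0, 0, 0]], [[0.0041, 0.0007, 0], [0, 0, 0]], [[0.0041, 0.0011, 0], [0, 0, 0]], [[0.004, 0.0013, 0], [0, 0, 0]], [[0.0038, 0.0016, 0], [0, 0, 0]], [[0.0038, 0.0018, 0], [0, 0, 0]], [[0.0036, 0.0021, 0], [0, 0, 0]], [[0.0035, 0.0024, 0], [0, 0, 0]]]
5.68 [[[0.0033, 0.0026, 0], [0, 0, 0]], [[0.0031, 0.0028, 0], [0, 0, 0]], [[0.0029, 0.0031, 0], [0, 0, 0]], [[0.0027, 0.0032, 0], [0, 0, 0]], [[0.0024, 0.0034, 0], [0, 0, 0]], [[0.0022, 0.0036, 0], [0, 0, 0]], [[0.002, 0.0037, 0], [0, 0, 0]], [[0.0017, 0.0038, 0], [0, 0, 0]], [[0.0014, 0.004, 0], [0, 0, 0]], [[0.0011, 0.004, 0], [0, 0, 0]]]
6.38 [[[0.0008, 0.0041, 0], [0, 0, 0]], [[0.0006, 0.0042, 0], [0, 0, 0]], [[0.0003, 0.0042, 0], [0, 0, 0]], [[-0.0001, 0.0042, 0], [0, 0, 0]], [[-0.0003, 0.0042, 0], [0, 0, 0]], [[-0.0006, 0.0041, 0], [0, 0, 0]], [[-0.0009, 0.0041, 0], [0, 0, 0]], [[-0.0012, 0.004, 0], [0, 0, 0]], [[-0.0015, 0.004, 0], [0, 0, 0]], [[-0.0017, 0.0038, 0], [0, 0, 0]]]
```

drive_tool --increments '[[[0.0006,-0.0042,0],[0,0,0]],[[0.0009,-0.0041,0],[0,0,0]],[[0.0011,-0.004,0],[0,0,0]],[[0.0014,-0.0039,0],[0,0,0]],[[0.0018,-0.0039,0],[0,0,0]],[[0.0019,-0.0037,0],[0,0,0]],[[0.0023,-0.0036,0],[0,0,0]],[[0.0024,-0.0033,0],[0,0,0]],[[0.0027,-0.0033,0],[0,0,0]],[[0.0029,-0.003,0],[0,0,0]]]'

```text
clock: 7.72
tool_pos: [0.5086, -0.2411, 0.215]
tool_rot: [0.422, 3.106, 0.001]
wrist_force: [18.1, 1.5, -5.4]
width: 0.0262
gripper_force: 59.4
```

drive_tool --increments '[[[0.0031,-0.0028,0],[0,0,0]],[[0.0033,-0.0026,0],[0,0,0]],[[0.0035,-0.0023,0],[0,0,0]],[[0.0037,-0.0021,0],[0,0,0]],[[0.0037,-0.0019,0],[0,0,0]],[[0.0039,-0.0015,0],[0,0,0]],[[0.004,-0.0013,0],[0,0,0]],[[0.0041,-0.001,0],[0,0,0]],[[0.0041,-0.0007,0],[0,0,0]],[[0.0042,-0.0005,0],[0,0,0]]]'

```text
clock: 8.55
tool_pos: [0.4637, -0.2496, 0.2148]
tool_rot: [0.429, 3.111, -0.001]
wrist_force: [1.7, -1.4, 6.1]
width: 0.0266
gripper_force: 60.6
```

```bash
python3 plan.py "(0,0)"
```

```text
t 8.55 theta 4.2661841039677455 r 0.06157164508616105 F [ 1.7 -1.4  6.1] w 0.02663450032252298 60.56433605030179 q [-0.38  0.12  0.86  1.85 -0.1   1.21  1.81]
```

drive_tool --increments '[[[0.0042,-0.0001,0],[0,0,0]],[[0.0042,0.0001,0],[0,0,0]],[[0.0042,0.0005,0],[0,0,0]],[[0.0041,0.0007,0],[0,0,0]],[[0.0041,0.0011,0],[0,0,0]],[[0.004,0.0013,0],[0,0,0]],[[0.0038,0.0016,0],[0,0,0]],[[0.0038,0.0018,0],[0,0,0]],[[0.0036,0.0021,0],[0,0,0]],[[0.0035,0.0024,0],[0,0,0]]]'

```text
clock: 9.38
tool_pos: [0.4286, -0.2277, 0.2148]
tool_rot: [0.429, 3.111, -0.001]
wrist_force: [0.1, -1.7, 7.5]
width: 0.0263
gripper_force: 60.7
```

drive_tool --increments '[[[0.0033,0.0026,0],[0,0,0]],[[0.0031,0.0028,0],[0,0,0]],[[0.0029,0.0031,0],[0,0,0]],[[0.0027,0.0032,0],[0,0,0]],[[0.0024,0.0034,0],[0,0,0]],[[0.0022,0.0036,0],[0,0,0]],[[0.002,0.0037,0],[0,0,0]],[[0.0017,0.0038,0],[0,0,0]],[[0.0014,0.004,0],[0,0,0]],[[0.0011,0.004,0],[0,0,0]]]'

```text
clock: 10.22
tool_pos: [0.4161, -0.1884, 0.2148]
tool_rot: [0.429, 3.111, -0.0]
wrist_force: [0.9, -2.3, 6.3]
width: 0.0262
gripper_force: 60.7
```

```bash
python3 plan.py "(0,0)" 6.38 "[[.07]*10]*4"
```

```text
t 10.2167 theta 5.65789088860943 r 0.059434509428986905 F [ 0.9 -2.3  6.3] w 0.02623004222239737 60.66341433674097 q [-0.47 -0.1   0.76  2.    0.07  1.22  1.57]
7.08 [[[-0.002, 0.0037, 0], [0, 0, 0]], [[-0.0023, 0.0035, 0], [0, 0, 0]], [[-0.0025, 0.0034, 0], [0, 0, 0]], [[-0.0027, 0.0032, 0], [0, 0, 0]], [[-0.0029, 0.003, 0], [0, 0, 0]], [[-0.0032, 0.0028, 0], [0, 0, 0]], [[-0.0033, 0.0025, 0], [0, 0, 0]], [[-0.0035, 0.0023, 0], [0, 0, 0]], [[-0.0037, 0.0021, 0], [0, 0, 0]], [[-0.0038, 0.0018, 0], [0, 0, 0]]]
7.78 [[[-0.0039, 0.0015, 0], [0, 0, 0]], [[-0.004, 0.0013, 0], [0, 0, 0]], [[-0.0041, 0.001, 0], [0, 0, 0]], [[-0.0041, 0.0006, 0], [0, 0, 0]], [[-0.0042, 0.0004, 0], [0, 0, 0]], [[-0.0042, 0.0001, 0], [0, 0, 0]], [[-0.0042, -0.0002, 0], [0, 0, 0]], [[-0.0042, -0.0005, 0], [0, 0, 0]], [[-0.0041, -0.0007, 0], [0, 0, 0]], [[-0.0041, -0.0011, 0], [0, 0, 0]]]
8.48 [[[-0.004, -0.0013, 0], [0, 0, 0]], [[-0.0039, -0.0017, 0], [0, 0, 0]], [[-0.0037, -0.0019, 0], [0, 0, 0]], [[-0.0036, -0.0021, 0], [0, 0, 0]], [[-0.0035, -0.0024, 0], [0, 0, 0]], [[-0.0032, -0.0026, 0], [0, 0, 0]], [[-0.0031, -0.0029, 0], [0, 0, 0]], [[-0.0029, -0.003, 0], [0, 0, 0]], [[-0.0026, -0.0033, 0], [0, 0, 0]], [[-0.0025, -0.0034, 0], [0, 0, 0]]]
9.18 [[[-0.0022, -0.0036, 0], [0, 0, 0]], [[-0.0019, -0.0037, 0], [0, 0, 0]], [[-0.0016, -0.0039, 0], [0, 0, 0]], [[-0.0014, -0.004, 0], [0, 0, 0]], [[-0.0011, -0.004, 0], [0, 0, 0]], [[-0.0008, -0.0041, 0], [0, 0, 0]], [[-0.0005, -0.0042, 0], [0, 0, 0]], [[-0.0003, -0.0042, 0], [0, 0, 0]], [[0.0001, -0.0042, 0], [0, 0, 0]], [[0.0004, -0.0042, 0], [0, 0, 0]]]
```

drive_tool --increments '[[[0.0008,0.0041,0],[0,0,0]],[[0.0006,0.0042,0],[0,0,0]],[[0.0003,0.0042,0],[0,0,0]],[[-0.0001,0.0042,0],[0,0,0]],[[-0.0003,0.0042,0],[0,0,0]],[[-0.0006,0.0041,0],[0,0,0]],[[-0.0009,0.0041,0],[0,0,0]],[[-0.0012,0.004,0],[0,0,0]],[[-0.0015,0.004,0],[0,0,0]],[[-0.0017,0.0038,0],[0,0,0]]]'

```text
clock: 11.05
tool_pos: [0.4317, -0.1504, 0.2148]
tool_rot: [0.429, 3.111, -0.001]
wrist_force: [0.5, -3.3, 5.9]
width: 0.0262
gripper_force: 60.7
```

drive_tool --increments '[[[-0.002,0.0037,0],[0,0,0]],[[-0.0023,0.0035,0],[0,0,0]],[[-0.0025,0.0034,0],[0,0,0]],[[-0.0027,0.0032,0],[0,0,0]],[[-0.0029,0.003,0],[0,0,0]],[[-0.0032,0.0028,0],[0,0,0]],[[-0.0033,0.0025,0],[0,0,0]],[[-0.0035,0.0023,0],[0,0,0]],[[-0.0037,0.0021,0],[0,0,0]],[[-0.0038,0.0018,0],[0,0,0]]]'

```text
clock: 11.88
tool_pos: [0.468, -0.1314, 0.2148]
tool_rot: [0.429, 3.112, -0.001]
wrist_force: [-1.6, -2.4, 8.1]
width: 0.0265
gripper_force: 60.8
```

drive_tool --increments '[[[-0.0039,0.0015,0],[0,0,0]],[[-0.004,0.0013,0],[0,0,0]],[[-0.0041,0.001,0],[0,0,0]],[[-0.0041,0.0006,0],[0,0,0]],[[-0.0042,0.0004,0],[0,0,0]],[[-0.0042,0.0001,0],[0,0,0]],[[-0.0042,-0.0002,0],[0,0,0]],[[-0.0042,-0.0005,0],[0,0,0]],[[-0.0041,-0.0007,0],[0,0,0]],[[-0.0041,-0.0011,0],[0,0,0]]]'

```text
clock: 12.72
tool_pos: [0.508, -0.1401, 0.2148]
tool_rot: [-0.429, -3.112, 0.0]
wrist_force: [-2.3, -0.9, 9.3]
width: 0.026
gripper_force: 61.0
```

```bash
python3 plan.py "(0,0)" 9.18 "[[.07]*10]*5"
python3 - <<'E'
import numpy as np
p=np.array([[.4725,-.131],[.5073,-.1396],[.5329,-.1714],[.5323,-.212],[.4637,-.2496],[.4286,-.2277],[.4161,-.1884]])
s=np.linalg.lstsq(np.c_[2*p,np.ones(len(p))],(p**2).sum(1),rcond=None)[0]; print(s[:2],np.sqrt(s[2]+s[:2]@s[:2]),np.hypot(*(p-s[:2]).T))
E
```

```text
t 12.7167 theta 1.5164095862968199 r 0.05892200764209594 F [-2.3 -0.9  9.3] w 0.026044495409708216 60.952418306842446 q [-0.49  0.12  0.73  1.85 -0.08  1.21  1.57]
9.88 [[[0.0007, -0.0041, 0], [0, 0, 0]], [[0.0009, -0.0041, 0], [0, 0, 0]], [[0.0012, -0.0041, 0], [0, 0, 0]], [[0.0015, -0.0039, 0], [0, 0, 0]], [[0.0018, -0.0038, 0], [0, 0, 0]], [[0.002, -0.0037, 0], [0, 0, 0]], [[0.0023, -0.0035, 0], [0, 0, 0]], [[0.0025, -0.0033, 0], [0, 0, 0]], [[0.0028, -0.0032, 0], [0, 0, 0]], [[0.003, -0.003, 0], [0, 0, 0]]]
10.58 [[[0.0032, -0.0028, 0], [0, 0, 0]], [[0.0033, -0.0025, 0], [0, 0, 0]], [[0.0036, -0.0023, 0], [0, 0, 0]], [[0.0036, -0.002, 0], [0, 0, 0]], [[0.0038, -0.0018, 0], [0, 0, 0]], [[0.004, -0.0015, 0], [0, 0, 0]], [[0.004, -0.0012, 0], [0, 0, 0]], [[0.0041, -0.0009, 0], [0, 0, 0]], [[0.0041, -0.0007, 0], [0, 0, 0]], [[0.0042, -0.0003, 0], [0, 0, 0]]]
11.28 [[[0.0042, -0.0001, 0], [0, 0, 0]], [[0.0042, 0.0003, 0], [0, 0, 0]], [[0.0042, 0.0005, 0], [0, 0, 0]], [[0.0041, 0.0008, 0], [0, 0, 0]], [[0.004, 0.0011, 0], [0, 0, 0]], [[0.004, 0.0014, 0], [0, 0, 0]], [[0.0039, 0.0016, 0
[... 234 characters left out ...]
0.0033, 0], [0, 0, 0]], [[0.0024, 0.0034, 0], [0, 0, 0]], [[0.0021, 0.0037, 0], [0, 0, 0]], [[0.0019, 0.0037, 0], [0, 0, 0]], [[0.0016, 0.0039, 0], [0, 0, 0]], [[0.0014, 0.004, 0], [0, 0, 0]], [[0.001, 0.004, 0], [0, 0, 0]]]
12.68 [[[0.0008, 0.0041, 0], [0, 0, 0]], [[0.0005, 0.0042, 0], [0, 0, 0]], [[0.0002, 0.0042, 0], [0, 0, 0]], [[-0.0002, 0.0042, 0], [0, 0, 0]], [[-0.0003, 0.0042, 0], [0, 0, 0]], [[-0.0007, 0.0041, 0], [0, 0, 0]], [[-0.001, 0.0041, 0], [0, 0, 0]], [[-0.0013, 0.004, 0], [0, 0, 0]], [[-0.0015, 0.0039, 0], [0, 0, 0]], [[-0.0018, 0.0038, 0], [0, 0, 0]]]
[ 0.47609106 -0.19089916] 0.0600390023681056 [0.06000671 0.06004666 0.06006224 0.06003907 0.05999439 0.0600808
 0.0600431 ]
```

drive_tool --increments '[[[-0.004,-0.0013,0],[0,0,0]],[[-0.0039,-0.0017,0],[0,0,0]],[[-0.0037,-0.0019,0],[0,0,0]],[[-0.0036,-0.0021,0],[0,0,0]],[[-0.0035,-0.0024,0],[0,0,0]],[[-0.0032,-0.0026,0],[0,0,0]],[[-0.0031,-0.0029,0],[0,0,0]],[[-0.0029,-0.003,0],[0,0,0]],[[-0.0026,-0.0033,0],[0,0,0]],[[-0.0025,-0.0034,0],[0,0,0]]]'

```text
clock: 13.55
tool_pos: [0.5332, -0.1723, 0.2148]
tool_rot: [-0.428, -3.112, -0.001]
wrist_force: [-2.5, 1.4, 8.8]
width: 0.0267
gripper_force: 61.0
```

drive_tool --increments '[[[-0.0022,-0.0036,0],[0,0,0]],[[-0.0019,-0.0037,0],[0,0,0]],[[-0.0016,-0.0039,0],[0,0,0]],[[-0.0014,-0.004,0],[0,0,0]],[[-0.0011,-0.004,0],[0,0,0]],[[-0.0008,-0.0041,0],[0,0,0]],[[-0.0005,-0.0042,0],[0,0,0]],[[-0.0003,-0.0042,0],[0,0,0]],[[0.0001,-0.0042,0],[0,0,0]],[[0.0004,-0.0042,0],[0,0,0]]]'

```text
clock: 14.38
tool_pos: [0.5318, -0.2131, 0.2149]
tool_rot: [0.428, 3.111, 0.001]
wrist_force: [1.6, 2.0, 7.0]
width: 0.0261
gripper_force: 60.8
```

drive_tool --increments '[[[0.0007,-0.0041,0],[0,0,0]],[[0.0009,-0.0041,0],[0,0,0]],[[0.0012,-0.0041,0],[0,0,0]],[[0.0015,-0.0039,0],[0,0,0]],[[0.0018,-0.0038,0],[0,0,0]],[[0.002,-0.0037,0],[0,0,0]],[[0.0023,-0.0035,0],[0,0,0]],[[0.0025,-0.0033,0],[0,0,0]],[[0.0028,-0.0032,0],[0,0,0]],[[0.003,-0.003,0],[0,0,0]]]'

```text
clock: 15.22
tool_pos: [0.5073, -0.2419, 0.215]
tool_rot: [0.422, 3.106, 0.001]
wrist_force: [15.5, -1.4, -4.3]
width: 0.0264
gripper_force: 59.8
```

drive_tool --increments '[[[0.0032,-0.0028,0],[0,0,0]],[[0.0033,-0.0025,0],[0,0,0]],[[0.0036,-0.0023,0],[0,0,0]],[[0.0036,-0.002,0],[0,0,0]],[[0.0038,-0.0018,0],[0,0,0]],[[0.004,-0.0015,0],[0,0,0]],[[0.004,-0.0012,0],[0,0,0]],[[0.0041,-0.0009,0],[0,0,0]],[[0.0041,-0.0007,0],[0,0,0]],[[0.0042,-0.0003,0],[0,0,0]]]'

```text
clock: 16.05
tool_pos: [0.4625, -0.2494, 0.2148]
tool_rot: [0.429, 3.111, -0.001]
wrist_force: [0.5, -0.9, 7.1]
width: 0.0264
gripper_force: 60.8
```

drive_tool --increments '[[[0.0042,-0.0001,0],[0,0,0]],[[0.0042,0.0003,0],[0,0,0]],[[0.0042,0.0005,0],[0,0,0]],[[0.0041,0.0008,0],[0,0,0]],[[0.004,0.0011,0],[0,0,0]],[[0.004,0.0014,0],[0,0,0]],[[0.0039,0.0016,0],[0,0,0]],[[0.0037,0.002,0],[0,0,0]],[[0.0036,0.0021,0],[0,0,0]],[[0.0034,0.0025,0],[0,0,0]]]'

```text
clock: 16.88
tool_pos: [0.428, -0.2268, 0.2148]
tool_rot: [0.429, 3.111, -0.0]
wrist_force: [1.3, -0.9, 6.7]
width: 0.0265
gripper_force: 60.9
```

```bash
python3 plan.py "(.0006,-.0017)" 11.98 "[[.07]*5+[.05,.03]]"; python3 shot.py w4
python3 - <<'E'
from h import *
s=env.sense(); d=s['tool_pos'][:2]-[.4761,-.1909]; print('phi deg',np.degrees(np.arctan2(d[1],d[0])),np.hypot(*d))
E
```

```text
t 16.8833 theta 5.003304029371814 r 0.060060723023024974 F [ 1.3 -0.9  6.7] w 0.02651107841515655 60.909967264160514 q [-0.38 -0.01  0.78  1.94  0.01  1.21  1.7 ]
12.41 [[[0.0008, 0.0041, 0], [0, 0, 0]], [[0.0005, 0.0042, 0], [0, 0, 0]], [[0.0002, 0.0042, 0], [0, 0, 0]], [[-0.0002, 0.0042, 0], [0, 0, 0]], [[-0.0003, 0.0042, 0], [0, 0, 0]], [[-0.0005, 0.0029, 0], [0, 0, 0]], [[-0.0004, 0.0018, 0], [0, 0, 0]]]
16.9333 [ 0.42757433 -0.22623619  0.21479851] [500.29043573 310.42202348] [410.05647442 187.27831794]
phi deg -143.9380474710112 0.060028223491607115
```

drive_tool --increments '[[[0.0033,0.0027,0],[0,0,0]],[[0.003,0.0028,0],[0,0,0]],[[0.0029,0.0031,0],[0,0,0]],[[0.0026,0.0033,0],[0,0,0]],[[0.0024,0.0034,0],[0,0,0]],[[0.0021,0.0037,0],[0,0,0]],[[0.0019,0.0037,0],[0,0,0]],[[0.0016,0.0039,0],[0,0,0]],[[0.0014,0.004,0],[0,0,0]],[[0.001,0.004,0],[0,0,0]]]'

```text
clock: 17.77
tool_pos: [0.4161, -0.1873, 0.2148]
tool_rot: [0.429, 3.111, -0.0]
wrist_force: [0.4, -1.6, 6.4]
width: 0.0266
gripper_force: 60.8
```

drive_tool --increments '[[[0.0008,0.0041,0],[0,0,0]],[[0.0005,0.0042,0],[0,0,0]],[[0.0002,0.0042,0],[0,0,0]],[[-0.0002,0.0042,0],[0,0,0]],[[-0.0003,0.0042,0],[0,0,0]],[[-0.0005,0.0029,0],[0,0,0]],[[-0.0004,0.0018,0],[0,0,0]]]'

```text
clock: 18.35
tool_pos: [0.4231, -0.1626, 0.2148]
tool_rot: [0.428, 3.111, -0.0]
wrist_force: [0.8, -3.4, 7.1]
width: 0.0262
gripper_force: 60.9
```

```bash
python3 shot.py w5
python3 - <<'E'
from h import *; import pickle
s=env.sense(); d=s['tool_pos'][:2]-[.4761,-.1909]; print('phi deg',np.degrees(np.arctan2(d[1],d[0])),np.hypot(*d),s['wrist_force'])
W={}
for n in ('w1','w2','w3','w4','w5'):
    P=pickle.load(open(f'pics/{n}.pkl','rb')); im=cv2.imread(f'pics/{n}.png').astype(int); b,g,r=im[...,0],im[...,1],im[...,2]
    q=proj(P,np.array([.4167,-.1455,.167])); m=((r>120)&(g<70)&(r-g>90)).astype(np.uint8); k,l,st,c=cv2.connectedComponentsWithStats(m)
    j=1+np.argmin(np.hypot(*(c[1:]-q).T)); print(n,q.round(1),c[j].round(1),st[j],atz(ray(P,*c[j]),.167).round(4)); W[n]=ray(P,*c[j])
print(tri(*W.values()))
P1,P2=[pickle.load(open(f'pics/{n}.pkl','rb')) for n in('w1','w2')]
print('nut',tri(ray(P1,81.5,257.5),ray(P2,177.8,221.2)))
E
```

```text
18.4 [ 0.42322983 -0.16236816  0.21479748] [364.30076792 350.03954158] [296.06836684 225.98892331]
phi deg 151.64610565083768 0.060077623560010944 [ 1.05071582 -1.72142379  6.02241796]
w1 [101.8 190.5] [102.4 190.4] [ 98 186  10  10  74] [ 0.4167 -0.1449  0.167 ]
w2 [201.7 149.8] [201.5 149.8] [197 145  10  10  78] [ 0.4166 -0.1457  0.167 ]
w3 [217.5 156.5] [216.7 156.6] [208 147  19  20 296] [ 0.4166 -0.1459  0.167 ]
w4 [415.3 189.7] [416.7 189.3] [409 181  14  18 123] [ 0.4167 -0.1447  0.167 ]
w5 [301.4 228.3] [299.8 227.4] [291 219  18  18 246] [ 0.416  -0.1462  0.167 ]
(array([ 0.41652533, -0.14556279,  0.16695716]), [np.float64(0.0005562234662722897), np.float64(0.00020549150737303695), np.float64(0.0003732337013273538), np.float64(0.000790450679423632), np.float64(0.00085194766938732)])
nut (array([ 0.47683641, -0.19116683,  0.17553993]), [np.float64(0.0002762403267544157), np.float64(0.00027624032675440264)])
```

View pics/w5.png

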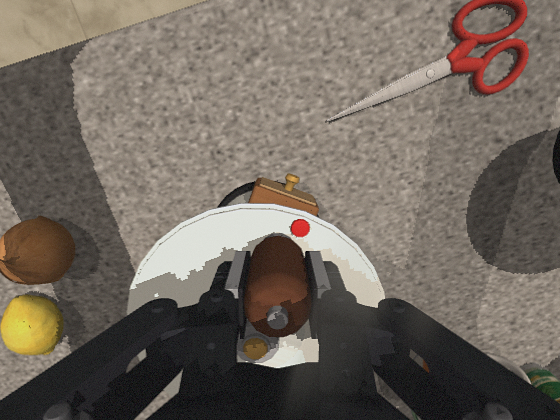

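The knob is held just short of the pip, which is at (300,228); the nut is at (255,349). The nut fix agrees with the circle fitted to the motion, so about 0.153 rad remains.

drive_tool --increments '[[[-0.0009,0.0037,0],[0,0,0]],[[-0.001,0.003,0],[0,0,0]],[[-0.0008,0.0021,0],[0,0,0]],[[0,0,0],[0,0,0]],[[0,0,0],[0,0,0]],[[0,0,0],[0,0,0]]]'

```text
clock: 18.9
tool_pos: [0.4282, -0.1547, 0.2148]
tool_rot: [0.428, 3.111, 0.0]
wrist_force: [1.2, -0.3, 5.7]
width: 0.0262
gripper_force: 60.8
```

```bash
python3 shot.py w6
python3 - <<'E'
from h import *; import pickle
s=env.sense(); d=s['tool_pos'][:2]-[.4761,-.1909]; print('phi deg',np.degrees(np.arctan2(d[1],d[0])),np.hypot(*d),s['wrist_force'])
P=pickle.load(open('pics/w5.pkl','rb')); print('nut w5',atz(ray(P,255,349),.1755))
E
```

```text
18.95 [ 0.42817433 -0.15473586  0.21480174] [345.91043273 345.21891435] [279.88611629 221.30789615]
phi deg 142.96223220866833 0.060039282178513134 [ 1.99249383 -0.09171648  5.92219059]
nut w5 [ 0.4803164  -0.19100602  0.1755    ]
```

View pics/w6.png

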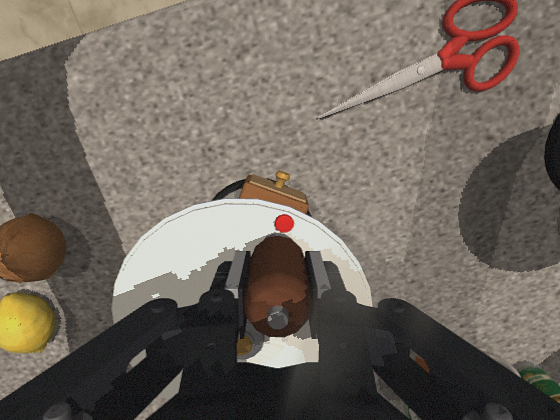

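The pip at (284,222) now lines up with the knob, at an angle of 142.96° against the 142.85° wanted. I'll release and rise.

drive_tool --increments '[[[0,0,0],[0,0,0]],[[0,0,0],[0,0,0]],[[0,0,0],[0,0,0]],[[0,0,0],[0,0,0]],[[0,0,0],[0,0,0]],[[0,0,0],[0,0,0]],[[0,0,0],[0,0,0]],[[0,0,0],[0,0,0]]]' --gripper 0.085

```text
clock: 19.62
tool_pos: [0.4278, -0.1548, 0.2143]
tool_rot: [-0.429, -3.112, 0.0]
wrist_force: [0.4, 0.2, 0.7]
width: 0.0851
gripper_force: 0.0
```

drive_tool --increments '[[[0,0,-0.01],[0,0,0]],[[0,0,-0.02],[0,0,0]],[[0,0,-0.02],[0,0,0]],[[0,0,-0.02],[0,0,0]],[[0,0,-0.02],[0,0,0]],[[0,0,-0.02],[0,0,0]],[[0,0.02,0],[0,0,0]],[[0,0.03,0],[0,0,0]],[[0,0.03,0],[0,0,0]],[[0,0,0],[0,0,0]]]'

```text
clock: 20.45
tool_pos: [0.4506, -0.072, 0.3249]
tool_rot: [0.418, 3.113, 0.001]
wrist_force: [-0.5, 0.5, 0.7]
width: 0.0853
gripper_force: 0.0
```

```bash
python3 shot.py w7
```

```text
20.5 [ 0.45004086 -0.0749258   0.32484255] [210.80431616 249.58887448] [181.22898556 179.84042975]
```

View pics/w7.png

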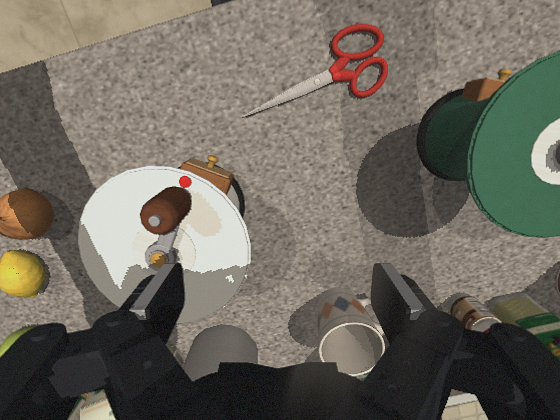

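The crank stands at the pip, with the knob at (166,210), its pin at (154,222), the pip at (185,182) and the nut at (158,258). I'll check the angle numerically.

Run:
```python
from h import *; import pickle
P=pickle.load(open('pics/w7.pkl','rb')); im=cv2.imread('pics/w7.png').astype(int); b,g,r=im[...,0],im[...,1],im[...,2]
W=np.zeros(r.shape,bool); W[180:240,135:195]=1
def cen(m):
    k,l,st,c=cv2.connectedComponentsWithStats(m.astype(np.uint8)); j=1+np.argmax(st[1:,4]); return c[j]
kp=cen(W&(r<120)&(r>g+12)); k=atz(ray(P,*kp),.207); pin=atz(ray(P,154.5,221.5),.231); pip=atz(ray(P,185.3,182),.167); nut=atz(ray(P,158,258),.1755)
print(kp,k,pin,pip,nut)
for h in ([.4763,-.1909],nut[:2]):
    for X in(k,pin,pip): d=X[:2]-h; print(np.degrees(np.arctan2(d[1],d[0])).round(1),np.hypot(*d).round(4))
```

```text
[166.00642674 209.27249357] [ 0.4282881  -0.15346107  0.207     ] [ 0.42968666 -0.1541825   0.231     ] [ 0.4173656  -0.14522018  0.167     ] [ 0.47670647 -0.19089122  0.1755    ]
142.1 0.0609
141.8 0.0593
142.2 0.0746
142.3 0.0612
142.0 0.0597
142.4 0.0749
```

The knob and the pip agree within about 0.3°, so I'm handing the job in.

```bash
python3 -c "
from rig import env
print(env.sign_off())"
```

```text
the job is handed in; nothing more can be done
None
```

The white mill's crank was turned clockwise to its second arrival at the red pip, held throughout at about 7.5 s per turn, then released within about 0.3° of the pip, and the job is handed in; the green mill was not touched.

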